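Shut and latch the stick-bending steam box

TASK

The blanks are in the steam box: swing its door shut, lift the latch bar over the brass striker while you press the door in against its soft seal, and let the bar drop fully home in the catch so that the door stays shut by itself. Feel your way: do not ram or force the bar against the striker, do not crush the seal, and leave the other things on the bench and on the box where they are.

Things in the scene. Friction and masses are not known exactly. Their poses are not given: they have to be found in the camera images.
- box: plywood steam box, 270 mm wide, 480 long, 225 high, screwed down. Origin on the bench under the middle of its upright front face (the door end). x points into the box (outward is -x), y along the face from hinge side to latch side, z up. Latch-side post: y = 100 to 135 mm. On the roof, 140 to 200 mm in from the face: a dial thermometer, to 265 mm above the bench.
- door (a joint): door angle about its upright hinge: 0 = outer face flush with the box front; grows as the latch side swings outward, to 1.2; can be pressed past flush to -0.075. The door stays where it is left (hinge friction 0.05 N m) except where the seal pushes it out.
- hinge (a point): on the door's upright hinge line, at the height of the door's lower edge (42 mm); x = 0, y = -100 mm in the box's frame. Fixed to the box, axes as the box's.
- door_leaf: door leaf, plywood 18 mm thick, 198 mm from hinge line to free edge, 165 mm high. Origin on the hinge line at the lower edge, 42 mm above the bench; y runs along the leaf to its free edge, x points inward, the outer face is at x = 0, z up.
- latch (a joint): angle of the latch bar about its pivot bolt on the door: 0 = level, lying down on its staple (its own weight brings it there); grows as the free end is lifted, to 0.25 (upper end of the staple).
- latch_bar: steel latch bar on the door's outer face, 6 mm thick, 20 mm high, about 200 g with its knob. Origin on the pivot axis at mid thickness: 70 mm from the hinge line, 11 mm outside the door's outer face, 182 mm above the bench. y runs along the bar to its free end, 175 mm beyond the pivot, which lies across the post when the door is shut; x inward.
- knob (a point): middle of the bar's black lift knob, a smooth cylinder 14 mm across, 38 mm long, standing straight out from the bar 90 mm beyond the pivot. It spans 26 to 64 mm outside the door's face; its middle is 45 mm outside it, 160 mm from the hinge line, 182 mm above the bench with the bar down. The staple over the bar, 54 mm nearer the hinge, reaches 20 mm out. The knob can turn between gripping pads.
- bracket: slotted steel angles on the box's side, holding the latch-side wooden post, which carries the soft seal and the catch: a dark plate with a brass striker, an arm under the bar and an upright lip without a ramp. Origin on the box's front plane, 120 mm toward the latch side, 182 mm up; axes as the box's. The post with seal and striker is clamped up to 5 mm farther in or out than nominal; this is not measured.
- lip (a point): nominal place of the top inner edge of the striker's lip: 222 mm from the hinge line, 15 mm outside the box front, 186 mm above the bench, 14 mm above the lowered bar's underside: the bar passes over when lifted 0.12 or more. Lip 5 mm thick, 14 wide; the slot behind it is 13 mm. The bar is home when down in that slot, where the seal keeps it pressed against the lip. In truth up to 5 mm in or out, with the post.
- seal_front (a point): nominal middle of the front of the red silicone seal, an upright strip 10 x 150 mm on the post, 190 mm from the hinge line, met at a door angle of 0.032 (0.005 to 0.06, with the post). Spring 1.8 N per mm, damping 250 N per m/s: press slowly. The bar clears the lip at 9.5 N on the seal (11 N at the knob) on every box; above 16 N (19 N at the knob) the seal is crushed. Let go early, it pushes the door out.
- wax_tin: flat tin, 68 mm across, 30 mm high, on the box's roof; origin at its underside; leave it alone
- ferrule_a: brass ferrule standing on the bench in front of the door, 28 mm across, 34 mm high; origin at its underside; leave it alone
- ferrule_b: second brass ferrule like the first; origin at its underside; leave it alone
- mallet: joiner's mallet lying on the bench, head 60 x 110 x 56 mm, handle 200 mm; origin at its underside; leave it alone
- file: file with wooden handle, 270 mm; origin at its underside; leave it alone
- cane_handle: dark wooden cane handle, 125 mm, brass collar; origin at its underside; leave it alone
- sanding_block: cork sanding block, 100 x 60 x 33 mm; origin at its underside; leave it alone
- glue_bottle: white glue bottle, 56 mm across, 150 mm high; origin at its underside; leave it alone

How it is judged (in metres and radians):
At the end, for the whole second after the job is handed in: The latch bar lies fully down in the catch (latch angle below 0.03 rad) and holds the door shut by itself: the door is at rest (angle below 0.05 rad), its seal still pressed (over 2 N) and the bar borne against the striker's lip (over 2 N); the robot has let go (value of joint latch below 0.03 rad and value of joint door below 0.05 rad and contact force between each of latch_bar, door_leaf and bracket above 2 N and velocity of joint door between -0.05 and 0.05 rad/s); the robot touches nothing.
It fails at once if the latch bar presses or strikes the striker with more than 20 N (contact force between latch_bar and bracket above 20 N).
It fails at once if the door presses the seal with more than 16 N (contact force between door_leaf and bracket above 16 N).
It fails at once if one of the other things on the bench or on the box is moved by more than 20 mm (distance of any of wax_tin, ferrule_a, ferrule_b, mallet, file, cane_handle, sanding_block, glue_bottle from where it was at the start of the episode above 0.02 m).
It also fails if it takes over 54 s, if anything falls off the work surface, if the arm or the gripper's body presses on something with over 40 N, if the wrist force passes 120 N, or if a joint passes its speed limit or range.

ROBOT

A 6-joint arm with a two-finger parallel gripper is mounted at the origin on the work surface. World frame = base frame: x ahead of the robot, y to its left, z up, the work surface at z = 0. Lengths are in m, angles in degrees, forces in N, time in s.
With the tool pointing down it reaches from about 0.375 to 0.9 m from the base axis. Payload 3.1 kg.
Tool frame: the origin (TCP) lies on the centre line of the jaws, within the pads' length; the fingertips stand 22 mm ahead of it and the grasp point (between the pads) lies 3 mm ahead of it; z points along the fingers, y is the line along which they close (so a half turn about z gives the same grasp; the last joint's range is limited). The gripper opens to 85 mm and grips with 20 to 120 N. Pads are 22 mm wide; open, the fingers measure 114 mm over their backs; the gripper's body (76 mm by 85 mm) begins 54 mm behind the grasp point. The pads swing forward as they close: fully open they stand 13 mm farther back than shut.
Start: joints at [-87.233, 30.224, 82.088, -0, 67.689, -10.227], TCP at [0.141, -0.609, 0.253] pointing down, gripper open.
Joint ranges: [-176.69, 176.69], [-43.24, 126.21], [12.49, 139.97], [-82, 262], [0, 151.66], [-163.58, 163.58]. Speed limits (degrees/s): [159.86, 159.86, 180, 180, 180, 180].

INTERFACE

Orientations are given as a 3x3 rotation matrix whose columns are the frame's x, y, z axes.
In Python, from cell import manip gives the robot as it stands.
- The arm moves only by the tool servo_tool, never from a script. Its argument "series" is a list of rows, each a list of 2 entries, a list of its own where there are three numbers: the shift along the tool's x, y, z in units of 50 mm (1.0 is 50 mm), then the turn, a rotation vector about the tool's x, y, z in units of 6 degrees (1.0 is 6 degrees). A call has exactly 5 rows; each row shifts and turns the commanded pose from where the row before left it, along the tool's axes as they then stand; what a row does not reach is not made up. A row lasts 1/10 s, in which the tool goes at most 50 mm and 8.59 degrees, less where a joint would pass 70% of its speed; a pose out of reach is approached as far as the arm can. A call is refused whole if a number of a shift passes 1 or a number of a turn 1, either way. A call with a gripper value outside its range is refused whole. "hand" is the opening, from 0 (shut) to 1 (fully open), set as the call begins (left out, the last holds). The fingers move at their own pace and stop on an object; "newtons" is the grip in N (left out, the last holds). Time passes only in rows, so rows that do not move let the fingers close, or fill a call up. It gives the time, the measured TCP pose, the force, the opening and the grip force at its end, in the units of the state.
- manip.get_obs(): the state, without advancing time (a new reading comes with each control period).
- manip.capture(name): name is "scene" or "side" or "wrist"; returns the picture (480x640x3 uint8, red, green, blue); there is no depth.
- manip.camera_params(name): a dict with "fx", "fy", "cx", "cy" (pixels), "xyz" and "attitude" of the camera in the world; the wrist camera has in their place "T_tool_cam" (4x4, takes a point from camera to tool coordinates, whose origin is the TCP and whose axes are the flange's). Camera axes: x right, y up, looking along -z (the intrinsics and any distortion apply to the point x, -y, -z); pixel columns grow to the right and rows downward; lengths in m; the calibration is good to about 2 mm. The wrist camera is an equidistant fisheye: a pixel r from the principal point sees the ray r / f radians off the axis. A picture is of the moment at which its call begins: read the wrist's pose just before it. camera_params takes no time and is no camera call.
- manip.job_done(): hands the job in; it is judged then, once.
The state is a dict: "clock": time; "q": joint angles; "qvel": joint speeds; "tau": joint torques, N m; "ee_pos": TCP position; "ee_rot": TCP orientation; "contact_force": force on the tool from outside, world axes, zero at the start; "ft_torque": the same for the moment, N m; "width": opening from 0.0 (shut) to 1.0 (fully open); "grip_force": force on a finger pad.
Only numpy, scipy, OpenCV 4.12 (cv2) and the standard library are available. Lean on these libraries where they do the work, as an engineer would, in place of code of your own. Each camera call takes 0.05 s, during which the arm holds its last target. There are 200 camera calls.

## Working session

There is one attempt and no reset: what is moved stays moved. The work goes in short steps, Python scripts to look and compute and a tool call to move; the robot and the scene stay as the last step left them, time stands still between calls to the robot, and variables do not carry over. Pictures are saved under pics/ and viewed, at most 10 in all, crops included, and the job is handed in when it is done.

Besides the shell and the picture viewer there is one more tool, called after "Emit:" by a JSON object that holds its "op" and its "data", one argument or row to a line. servo_tool: Moves the arm, as the interface text tells. Its arguments: {"type":"object","properties":{"series":{"type":"array"},"hand":{"type":"number"},"newtons":{"type":"number"}},"required":["series"]}

```bash
ls; mkdir -p pics
python3 - <<'E'
from cell import manip
import cv2
o=manip.get_obs(); print({k:o[k] for k in('clock','ee_pos','ee_rot','contact_force','width')})
for n in('scene','side'):
    p=manip.camera_params(n); print(n,p)
    cv2.imwrite(f'pics/{n}0.png',manip.capture(n)[:,:,::-1])
print(manip.camera_params('wrist'))
E
```

```text
pics
{'clock': 0.0, 'ee_pos': array([ 0.14054902, -0.6082749 ,  0.25229669]), 'ee_rot': array([[ 9.74394327e-01,  2.24845926e-01, -6.95545394e-05],
       [ 2.24845486e-01, -9.74391704e-01,  2.30540000e-03],
       [ 4.50586434e-04, -2.26200771e-03, -9.99997340e-01]]), 'contact_force': array([-0.03929964, -0.08601907,  0.9808207 ]), 'width': 0.9987573026788347}
scene {'fx': 475.52314790371196, 'fy': 475.52314790371196, 'cx': 321.0020669303076, 'cy': 241.46584393881105, 'xyz': array([ 1.28365765, -0.27070859,  1.04597536]), 'attitude': array([[ 0.29952414, -0.74241018,  0.59925989],
       [ 0.95408748,  0.23205673, -0.18938521],
       [ 0.00153922,  0.6284718 ,  0.77783085]])}
side {'fx': 435.91697999941573, 'fy': 435.91697999941573, 'cx': 323.93981576846306, 'cy': 239.458153108048, 'xyz': array([0.06070762, 0.27626806, 1.0787783 ]), 'attitude': array([[-0.52813684,  0.70509843, -0.47318884],
       [-0.84912938, -0.43384651,  0.30125819],
       [ 0.00712535,  0.5609041 ,  0.82785012]])}
{'fx': 371.64829954431775, 'fy': 371.64829954431775, 'cx': 317.83343076080564, 'cy': 238.45740818021523, 'T_tool_cam': array([[ 1.63368126e-03,  9.54072179e-01,  2.99572377e-01,
         7.57210006e-02],
       [ 9.99998510e-01, -1.72575781e-03,  4.27899727e-05,
        -3.92735552e-05],
       [ 5.57814092e-04,  2.99571861e-01, -9.54073576e-01,
        -1.20799319e-01],
       [ 0.00000000e+00,  0.00000000e+00,  0.00000000e+00,
         1.00000000e+00]])}
```

View pics/scene0.png

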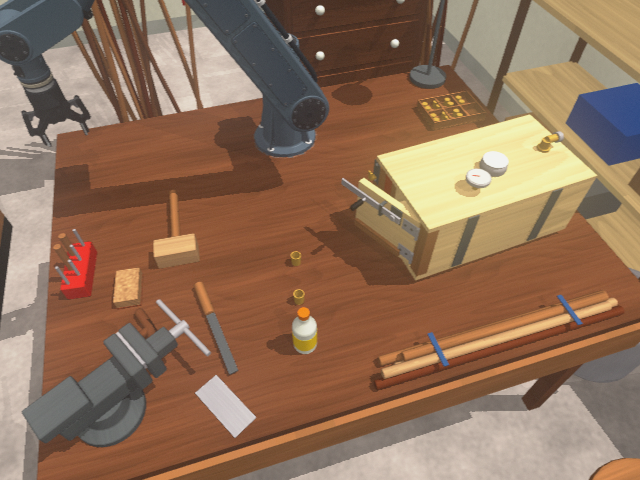

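View pics/side0.png

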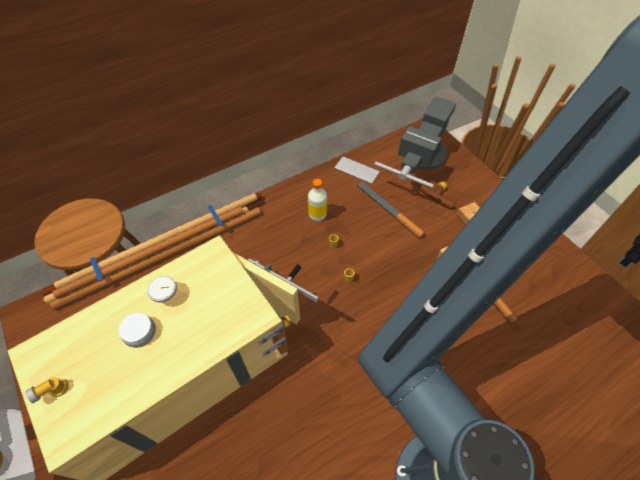

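Both views show the box with its front facing the robot's right (−y). The hinge is on the far (+x) side and the door is about half open. I'll zoom in on each.

Run:
```python
import cv2,numpy as np
a=cv2.imread('pics/scene0.png')[110:290,330:600]; b=cv2.imread('pics/side0.png')[220:400,180:350]
cv2.imwrite('pics/c1.png',cv2.resize(a,None,fx=2.9,fy=2.9,interpolation=cv2.INTER_CUBIC))
cv2.imwrite('pics/c2.png',cv2.resize(b,None,fx=3.3,fy=3.3,interpolation=cv2.INTER_CUBIC))
```

```text
(no output)
```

View pics/c1.png

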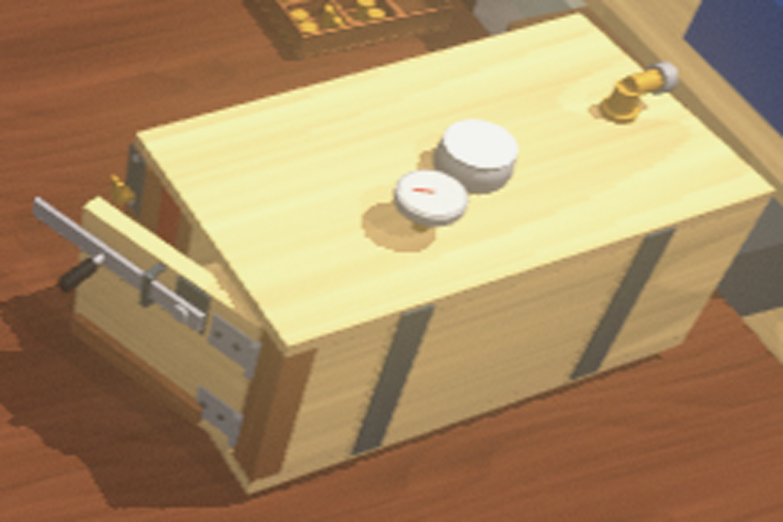

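View pics/c2.png

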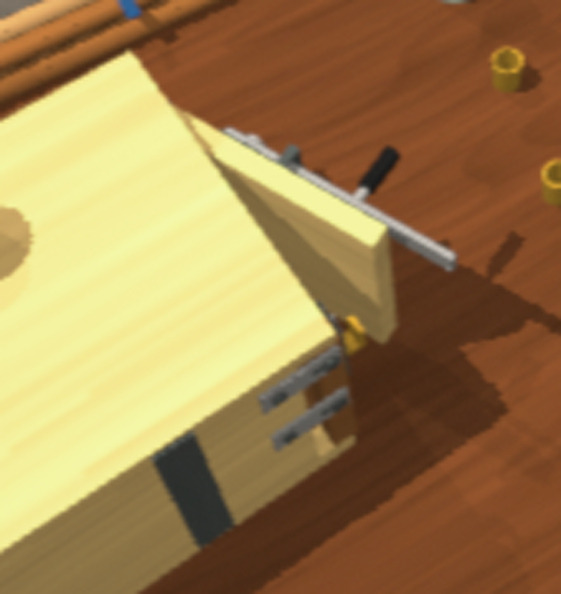

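Scene crop: roof corners are at about (138,135), (287,352), (770,190) and (583,13), and the knob middle is at (82,273). Side crop: roof front corners are at (338,338) and (130,52), the knob middle is at (377,175) and the bar end is at (453,262). I'll triangulate from these.

```bash
cat > h.py <<'E'
import numpy as np
from cell import manip
def ray(n,u,v):
    p=manip.camera_params(n); d=np.array([(u-p['cx'])/p['fx'],-(v-p['cy'])/p['fy'],-1.])
    d=p['attitude']@d; return p['xyz'],d/np.linalg.norm(d)
def plane(n,uv,z):
    o,d=ray(n,*uv); return o+d*(z-o[2])/d[2]
def tri(a,b):
    A=0;B=0;r=[ray('scene',*a),ray('side',*b)]
    for o,d in r:
        P=np.eye(3)-np.outer(d,d);A=A+P;B=B+P@o
    x=np.linalg.solve(A,B); return x,[np.linalg.norm((np.eye(3)-np.outer(d,d))@(x-o)) for o,d in r]
sc=lambda u,v:(330+u/2.9,110+v/2.9)
sd=lambda u,v:(180+u/3.3,220+v/3.3)
E
python3 - <<'E'
from h import *
np.set_printoptions(precision=4,suppress=True)
for q in[(138,135),(287,352),(770,190),(583,13)]: print('roof scene',plane('scene',sc(*q),.225))
for q in[(338,338),(130,52)]: print('roof side',plane('side',sd(*q),.225))
L=(plane('scene',sc(138,135),.225)+plane('side',sd(338,338),.225))/2
H=(plane('scene',sc(287,352),.225)+plane('side',sd(130,52),.225))/2
kn=tri(sc(82,273),sd(377,175));be=tri(sc(38,207),sd(452,262));print(kn,be)
y=(L-H)[:2];print('w',np.hypot(*y));y/=np.hypot(*y);x=np.array([y[1],-y[0]])
B=plane('scene',sc(770,190),.225)[:2];xx=B-H[:2];print('len',np.hypot(*xx),'dirs',x,xx/np.hypot(*xx))
O=((L+H)/2)[:2];print('O',O,'hinge',O-.1*y)
for P in(kn[0],be[0]):
    d=P[:2]-(O-.1*y);print('box coords rel hinge',d@x,d@y,'theta knob',np.arctan2(-(d@x),d@y),np.hypot(*d))
E
```

```text
roof scene [0.4247 0.1541 0.225 ]
roof scene [0.696  0.1708 0.225 ]
roof scene [0.6537 0.6485 0.225 ]
roof scene [0.3874 0.6357 0.225 ]
roof side [0.4161 0.1505 0.225 ]
roof side [0.6878 0.1714 0.225 ]
(array([0.53  , 0.0623, 0.1814]), [np.float64(0.0024288007379924276), np.float64(0.002428800737992369)]) (array([0.4426, 0.0526, 0.1823]), [np.float64(0.0023250866615389942), np.float64(0.002325086661539001)])
w 0.2721581959689272
len 0.47897824514917614 dirs [-0.069   0.9976] [-0.0798  0.9968]
O [0.5562 0.1617] hinge [0.6559 0.1686]
box coords rel hinge -0.09739330762627872 0.13291009214941762 theta knob 0.6323862225183398 0.16477423635251248
box coords rel hinge -0.10104618812531442 0.2207776189057102 theta knob 0.42922480627968657 0.24280257235937894
```

```bash
cat >> h.py <<'E'
def rows(tgt,yaw,n,o=None,turnrate=6.):
    o=o or manip.get_obs();p=o['ee_pos'].copy();R=o['ee_rot'].copy()
    a=np.degrees(np.arctan2(R[1,0],R[0,0])); d=(np.array(tgt)-p)/n
    from scipy.spatial.transform import Rotation as T
    left=yaw-a
    for k in range(n):
        t=np.clip(left,-turnrate,turnrate);left-=t
        print([list(np.round(R.T@d/.05,2)),[0,0,round(-t/6,2)]])
        R=T.from_euler('z',t,degrees=True).as_matrix()@R
E
python3 -c "
from h import *
rows([.530,.061,.265],115.3,20)"
```

```text
[[np.float64(0.53), np.float64(-0.56), np.float64(-0.01)], [0, 0, np.float64(-1.0)]]
[[np.float64(0.59), np.float64(-0.51), np.float64(-0.01)], [0, 0, np.float64(-1.0)]]
[[np.float64(0.64), np.float64(-0.44), np.float64(-0.01)], [0, 0, np.float64(-1.0)]]
[[np.float64(0.68), np.float64(-0.37), np.float64(-0.01)], [0, 0, np.float64(-1.0)]]
[[np.float64(0.71), np.float64(-0.3), np.float64(-0.01)], [0, 0, np.float64(-1.0)]]
[[np.float64(0.74), np.float64(-0.22), np.float64(-0.01)], [0, 0, np.float64(-1.0)]]
[[np.float64(0.76), np.float64(-0.15), np.float64(-0.01)], [0, 0, np.float64(-1.0)]]
[[np.float64(0.77), np.float64(-0.06), np.float64(-0.01)], [0, 0, np.float64(-1.0)]]
[[np.float64(0.77), np.float64(0.02), np.float64(-0.01)], [0, 0, np.float64(-1.0)]]
[[np.float64(0.77), np.float64(0.1), np.float64(-0.01)], [0, 0, np.float64(-1.0)]]
[[np.float64(0.75), np.float64(0.18), np.float64(-0.01)], [0, 0, np.float64(-1.0)]]
[[np.float64(0.73), np.float64(0.25), np.float64(-0.01)], [0, 0, np.float64(-1.0)]]
[[np.float64(0.7), np.float64(0.33), np.float64(-0.01)], [0, 0, np.float64(-1.0)]]
[[np.float64(0.66), np.float64(0.4), np.float64(-0.01)], [0, 0, np.float64(-1.0)]]
[[np.float64(0.62), np.float64(0.47), np.float64(-0.01)], [0, 0, np.float64(-1.0)]]
[[np.float64(0.56), np.float64(0.53), np.float64(-0.01)], [0, 0, np.float64(-1.0)]]
[[np.float64(0.51), np.float64(0.59), np.float64(-0.01)], [0, 0, np.float64(-1.0)]]
[[np.float64(0.44), np.float64(0.64), np.float64(-0.01)], [0, 0, np.float64(-0.05)]]
[[np.float64(0.44), np.float64(0.64), np.float64(-0.01)], [0, 0, np.float64(-0.0)]]
[[np.float64(0.44), np.float64(0.64), np.float64(-0.01)], [0, 0, np.float64(-0.0)]]
```

Emit:
{"op": "servo_tool", "data": {
  "series": [
    [[0.53, -0.56, -0.05], [0, 0, -1]],
    [[0.59, -0.51, -0.05], [0, 0, -1]],
    [[0.64, -0.44, -0.05], [0, 0, -1]],
    [[0.68, -0.37, -0.05], [0, 0, -1]],
    [[0.71, -0.3, -0.05], [0, 0, -1]]
  ],
  "hand": 0.5,
  "newtons": 40
}}

```text
clock: 0.6
ee_pos: [0.2388, -0.4402, 0.2655]
ee_rot: [[0.729, 0.685, -0.0], [0.685, -0.729, 0.001], [0.001, -0.001, -1.0]]
contact_force: [1.0, -0.4, 0.4]
width: 0.499
grip_force: 0.0
```

Emit:
{"op": "servo_tool", "data": {
  "series": [
    [[0.74, -0.22, 0], [0, 0, -1]],
    [[0.76, -0.15, 0], [0, 0, -1]],
    [[0.77, -0.06, 0], [0, 0, -1]],
    [[0.77, 0.02, 0], [0, 0, -1]],
    [[0.77, 0.1, 0], [0, 0, -1]]
  ]
}}

```text
clock: 1.1
ee_pos: [0.3364, -0.2735, 0.2657]
ee_rot: [[0.289, 0.957, -0.0], [0.957, -0.289, 0.0], [0.0, -0.0, -1.0]]
contact_force: [0.1, -1.4, -0.4]
width: 0.5
grip_force: 0.0
```

Emit:
{"op": "servo_tool", "data": {
  "series": [
    [[0.75, 0.18, 0], [0, 0, -1]],
    [[0.73, 0.25, 0], [0, 0, -1]],
    [[0.7, 0.33, 0], [0, 0, -1]],
    [[0.66, 0.4, 0], [0, 0, -1]],
    [[0.62, 0.47, 0], [0, 0, -1]]
  ]
}}

```text
clock: 1.6
ee_pos: [0.4336, -0.1064, 0.2657]
ee_rot: [[-0.229, 0.973, -0.0], [0.973, 0.229, 0.0], [0.0, -0.0, -1.0]]
contact_force: [1.2, -1.1, -0.5]
width: 0.497
grip_force: 0.0
```

Emit:
{"op": "servo_tool", "data": {
  "series": [
    [[0.56, 0.53, 0], [0, 0, -1]],
    [[0.51, 0.59, 0], [0, 0, -1]],
    [[0.44, 0.64, 0], [0, 0, 0]],
    [[0.44, 0.64, 0], [0, 0, 0]],
    [[0.4, 0.6, 0], [0, 0, 0]]
  ]
}}

```text
clock: 2.1
ee_pos: [0.5309, 0.0585, 0.2655]
ee_rot: [[-0.423, 0.906, -0.001], [0.906, 0.423, 0.0], [0.0, -0.001, -1.0]]
contact_force: [-0.2, -1.2, -1.6]
width: 0.499
grip_force: 0.0
```

Emit:
{"op": "servo_tool", "data": {
  "series": [
    [[0, 0, 0], [0, 0, 0]],
    [[0, 0, 0], [0, 0, 0]],
    [[0, 0, 0], [0, 0, 0]],
    [[0, 0, 0], [0, 0, 0]],
    [[0, 0, 0], [0, 0, 0]]
  ]
}}

```text
clock: 2.6
ee_pos: [0.5301, 0.0557, 0.2658]
ee_rot: [[-0.421, 0.907, -0.0], [0.907, 0.421, -0.0], [0.0, -0.0, -1.0]]
contact_force: [-0.2, -1.0, 1.1]
width: 0.503
grip_force: 0.0
```

```bash
cat >> h.py <<'E'
def wproj(u,v,z,o):
    import cv2
    p=manip.camera_params('wrist');x,y=(u-p['cx'])/p['fx'],(v-p['cy'])/p['fy'];r=np.hypot(x,y)+1e-12
    c=np.array([x/r*np.sin(r),-y/r*np.sin(r),-np.cos(r)]);T=p['T_tool_cam']
    d=o['ee_rot']@T[:3,:3]@c; s=o['ee_pos']+o['ee_rot']@T[:3,3]; return s+d*(z-s[2])/d[2]
E
python3 - <<'E'
from h import *
import cv2,pickle
o=manip.get_obs();print(o['clock'],o['ee_pos'],o['ee_rot'],o['contact_force'],o['width']);pickle.dump(o,open('o1.pkl','wb'))
cv2.imwrite('pics/w1.png',manip.capture('wrist')[:,:,::-1])
E
```

```text
2.6 [0.53010876 0.05571906 0.2658437 ] [[-4.20937882e-01  9.07089383e-01 -3.87927894e-04]
 [ 9.07089461e-01  4.20937885e-01 -7.81684452e-05]
 [ 9.23877806e-05 -3.84789364e-04 -9.99999922e-01]] [-0.15617506 -0.97246659  1.10207602] 0.5029037847022132
```

View pics/w1.png

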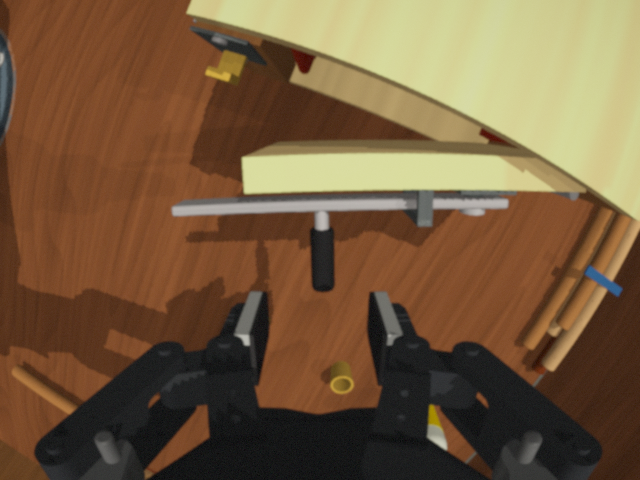

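The wrist view shows the black knob from (321,230) to (323,290), the bar from (172,211) to (508,204), and the brass striker near (225,65). The bar lines up with the closing axis.

Run:
```python
from h import *
import pickle
np.set_printoptions(precision=4,suppress=True)
o=pickle.load(open('o1.pkl','rb'))
for n,u,v,z in[('kn in',321,230,.186),('kn tip',323,290,.186),('bar end',172,210,.192),('bar piv end',508,204,.192),('leaf free outer',244,192,.207),('leaf hinge',583,192,.207),('striker',225,65,.186),('roof edge',200,12,.225),('roof edge2',630,218,.225)]:
    w=wproj(u,v,z,o);print(n,w,'tool',o['ee_rot'].T@(w-o['ee_pos']))
```

```text
kn in [0.5231 0.0733 0.186 ] tool [0.0189 0.0011 0.0798]
kn tip [0.5399 0.0402 0.186 ] tool [-0.0182  0.0024  0.0798]
bar end [0.4409 0.0502 0.192 ] tool [ 0.0325 -0.0833  0.0739]
bar piv end [0.6148 0.136  0.192 ] tool [0.0371 0.1106 0.0738]
leaf free outer [0.4774 0.0804 0.207 ] tool [ 0.0446 -0.0374  0.0589]
leaf hinge [0.6506 0.1662 0.207 ] tool [0.0495 0.1558 0.0588]
striker [0.4369 0.1356 0.186 ] tool [ 0.1117 -0.0509  0.0799]
roof edge [0.4266 0.1524 0.225 ] tool [ 0.1312 -0.0531  0.0409]
roof edge2 [0.6807 0.1688 0.225 ] tool [0.0392 0.1842 0.0408]
```

Emit:
{"op": "servo_tool", "data": {
  "series": [
    [[0, 0.04, 0.35], [0, 0, -0.2]],
    [[0, 0, 0.4], [0, 0, 0]],
    [[0, 0, 0.4], [0, 0, 0]],
    [[0, 0, 0.3], [0, 0, 0]],
    [[0, 0, 0.15], [0, 0, 0]]
  ]
}}

```text
clock: 3.15
ee_pos: [0.5315, 0.0571, 0.1846]
ee_rot: [[-0.441, 0.898, -0.002], [0.898, 0.441, 0.0], [0.001, -0.002, -1.0]]
contact_force: [-0.5, -0.2, -0.3]
width: 0.502
grip_force: 0.0
```

Emit:
{"op": "servo_tool", "data": {
  "series": [
    [[0, 0, 0], [0, 0, 0]],
    [[0, 0, 0], [0, 0, 0]],
    [[0, 0, 0], [0, 0, 0]],
    [[0, 0, 0], [0, 0, 0]],
    [[0, 0, 0], [0, 0, 0]]
  ]
}}

```text
clock: 3.65
ee_pos: [0.5326, 0.0576, 0.1864]
ee_rot: [[-0.442, 0.897, 0.001], [0.897, 0.442, -0.0], [-0.001, 0.001, -1.0]]
contact_force: [-0.4, 0.7, -0.8]
width: 0.498
grip_force: 0.0
```

Emit:
{"op": "servo_tool", "data": {
  "series": [
    [[0, 0, 0], [0, 0, 0]],
    [[0, 0, 0], [0, 0, 0]],
    [[0, 0, 0], [0, 0, 0]],
    [[0, 0, 0], [0, 0, 0]],
    [[0, 0, 0], [0, 0, 0]]
  ],
  "hand": 0,
  "newtons": 40
}}

```text
clock: 4.15
ee_pos: [0.5321, 0.0574, 0.186]
ee_rot: [[-0.442, 0.897, -0.0], [0.897, 0.442, -0.0], [-0.0, -0.0, -1.0]]
contact_force: [-0.8, -1.2, 4.2]
width: 0.154
grip_force: 38.9
```

Emit:
{"op": "servo_tool", "data": {
  "series": [
    [[0, 0, 0], [0, 0, 0]],
    [[0, 0, 0], [0, 0, 0]],
    [[0, 0, 0], [0, 0, 0]],
    [[0, 0, 0], [0, 0, 0]],
    [[0, 0, 0], [0, 0, 0]]
  ]
}}

```text
clock: 4.65
ee_pos: [0.5322, 0.0575, 0.186]
ee_rot: [[-0.442, 0.897, -0.0], [0.897, 0.442, -0.0], [-0.0, -0.0, -1.0]]
contact_force: [-2.8, -1.8, 5.1]
width: 0.143
grip_force: 39.2
```

Emit:
{"op": "servo_tool", "data": {
  "series": [
    [[0, 0.0, -0.07], [0, 0, 0]],
    [[0, 0, -0.07], [0, 0, 0]],
    [[0, 0.01, -0.07], [0, 0, 0]],
    [[0, 0.01, -0.07], [0, 0, 0]],
    [[0, 0.01, -0.06], [0, 0, 0]]
  ]
}}

```text
clock: 5.15
ee_pos: [0.5332, 0.0583, 0.2027]
ee_rot: [[-0.442, 0.897, -0.002], [0.897, 0.442, -0.0], [0.001, -0.001, -1.0]]
contact_force: [-1.0, -1.0, -3.5]
width: 0.148
grip_force: 38.9
```

Emit:
{"op": "servo_tool", "data": {
  "series": [
    [[0, 0, 0], [0, 0, 0]],
    [[0, 0, 0], [0, 0, 0]],
    [[0, 0, 0], [0, 0, 0]],
    [[0, 0, 0], [0, 0, 0]],
    [[0, 0, 0], [0, 0, 0]]
  ]
}}

```text
clock: 5.65
ee_pos: [0.5333, 0.0581, 0.2027]
ee_rot: [[-0.442, 0.897, -0.001], [0.897, 0.442, -0.0], [0.0, -0.001, -1.0]]
contact_force: [-2.6, -1.6, -2.3]
width: 0.149
grip_force: 39.1
```

Emit:
{"op": "servo_tool", "data": {
  "series": [
    [[0.09, -0.024, 0], [0, 0, 0.273]],
    [[0.09, -0.025, 0], [0, 0, 0.273]],
    [[0.09, -0.024, 0], [0, 0, 0.273]],
    [[0.09, -0.025, 0], [0, 0, 0.273]],
    [[0.09, -0.024, 0], [0, 0, 0.273]]
  ]
}}

```text
clock: 6.15
ee_pos: [0.519, 0.0765, 0.2027]
ee_rot: [[-0.308, 0.951, -0.001], [0.951, 0.308, -0.0], [-0.0, -0.001, -1.0]]
contact_force: [-3.0, -1.9, -2.4]
width: 0.147
grip_force: 39.1
```

Emit:
{"op": "servo_tool", "data": {
  "series": [
    [[0.09, -0.024, 0], [0, 0, 0.273]],
    [[0.09, -0.025, 0], [0, 0, 0.273]],
    [[0.09, -0.024, 0], [0, 0, 0.273]],
    [[0.09, -0.025, 0], [0, 0, 0.273]],
    [[0, 0, 0], [0, 0, 0]]
  ]
}}

```text
clock: 6.65
ee_pos: [0.5092, 0.0931, 0.2027]
ee_rot: [[-0.199, 0.98, -0.001], [0.98, 0.199, 0.0], [0.001, -0.001, -1.0]]
contact_force: [-2.6, -1.4, -2.8]
width: 0.149
grip_force: 39.1
```

Run:
```python
from h import *
import cv2,pickle
o=manip.get_obs();print(o['clock'],o['ee_pos'],o['contact_force'],o['ft_torque'],o['width']);pickle.dump(o,open('o2.pkl','wb'))
cv2.imwrite('pics/w2.png',manip.capture('wrist')[:,:,::-1])
```

```text
6.65 [0.50920302 0.09308743 0.20269283] [-2.58066549 -1.36650638 -2.81715053] [-0.1886865   0.57157795  0.08624898] 0.14910429877777245
```

View pics/w2.png

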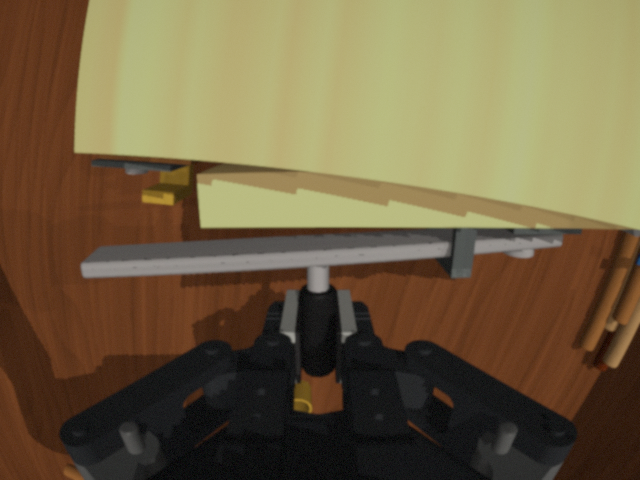

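The bar is lifted with the knob firmly held. In the picture the striker is at (165,195), just beyond the bar's path. I'll creep in now.

Emit:
{"op": "servo_tool", "data": {
  "series": [
    [[0.02, -0.006, 0], [0, 0, 0.06]],
    [[0.02, -0.006, 0], [0, 0, 0.06]],
    [[0.02, -0.006, 0], [0, 0, 0.06]],
    [[0.02, -0.006, 0], [0, 0, 0.06]],
    [[0.02, -0.006, 0], [0, 0, 0.06]]
  ]
}}

```text
clock: 7.2
ee_pos: [0.5072, 0.0972, 0.2027]
ee_rot: [[-0.167, 0.986, -0.001], [0.986, 0.167, -0.0], [0.0, -0.001, -1.0]]
contact_force: [-3.4, -0.6, -3.5]
width: 0.15
grip_force: 39.1
```

Emit:
{"op": "servo_tool", "data": {
  "series": [
    [[0.02, -0.006, 0], [0, 0, 0.06]],
    [[0.02, -0.006, 0], [0, 0, 0.06]],
    [[0.02, -0.006, 0], [0, 0, 0.06]],
    [[0.02, -0.006, 0], [0, 0, 0.06]],
    [[0, 0, 0], [0, 0, 0]]
  ]
}}

```text
clock: 7.7
ee_pos: [0.5054, 0.1012, 0.2028]
ee_rot: [[-0.143, 0.99, -0.0], [0.99, 0.143, 0.0], [0.0, -0.0, -1.0]]
contact_force: [-3.9, -1.1, -2.9]
width: 0.149
grip_force: 39.1
```

Emit:
{"op": "servo_tool", "data": {
  "series": [
    [[0.02, -0.006, 0], [0, 0, 0.06]],
    [[0.02, -0.006, 0], [0, 0, 0.06]],
    [[0, 0, 0], [0, 0, 0]],
    [[0, 0, 0], [0, 0, 0]],
    [[0, 0, 0], [0, 0, 0]]
  ]
}}

```text
clock: 8.2
ee_pos: [0.5046, 0.1029, 0.2028]
ee_rot: [[-0.13, 0.991, -0.0], [0.991, 0.13, 0.0], [0.0, -0.0, -1.0]]
contact_force: [-4.0, -0.8, -3.3]
width: 0.15
grip_force: 39.1
```

Emit:
{"op": "servo_tool", "data": {
  "series": [
    [[0.02, -0.005, 0], [0, 0, 0.06]],
    [[0.02, -0.005, 0], [0, 0, 0.06]],
    [[0, 0, 0], [0, 0, 0]],
    [[0, 0, 0], [0, 0, 0]],
    [[0, 0, 0], [0, 0, 0]]
  ]
}}

```text
clock: 8.7
ee_pos: [0.5039, 0.1046, 0.2028]
ee_rot: [[-0.118, 0.993, -0.0], [0.993, 0.118, -0.0], [-0.0, -0.0, -1.0]]
contact_force: [-4.0, -1.9, -2.5]
width: 0.148
grip_force: 39.2
```

Emit:
{"op": "servo_tool", "data": {
  "series": [
    [[0.02, -0.005, 0], [0, 0, 0.06]],
    [[0.02, -0.005, 0], [0, 0, 0.06]],
    [[0, 0, 0], [0, 0, 0]],
    [[0, 0, 0], [0, 0, 0]],
    [[0, 0, 0], [0, 0, 0]]
  ]
}}

```text
clock: 9.2
ee_pos: [0.5034, 0.1059, 0.2028]
ee_rot: [[-0.106, 0.994, 0.0], [0.994, 0.106, -0.002], [-0.002, 0.0, -1.0]]
contact_force: [-3.6, -5.6, -3.2]
width: 0.15
grip_force: 39.3
```

Emit:
{"op": "servo_tool", "data": {
  "series": [
    [[0.02, -0.005, 0], [0, 0, 0.06]],
    [[0.02, -0.005, 0], [0, 0, 0.06]],
    [[0, 0, 0], [0, 0, 0]],
    [[0, 0, 0], [0, 0, 0]],
    [[0, 0, 0], [0, 0, 0]]
  ]
}}

```text
clock: 9.7
ee_pos: [0.5029, 0.1071, 0.2029]
ee_rot: [[-0.094, 0.996, 0.001], [0.996, 0.094, -0.003], [-0.003, 0.0, -1.0]]
contact_force: [-2.8, -7.9, -3.3]
width: 0.144
grip_force: 39.5
```

Run:
```python
from h import *
import cv2
o=manip.get_obs();print(o['clock'],o['ee_pos'],o['contact_force'],o['ft_torque'])
w=manip.capture('wrist')[100:330,60:360,::-1]
cv2.imwrite('pics/w3.png',cv2.resize(w,None,fx=2.5,fy=2.5,interpolation=cv2.INTER_CUBIC))
```

```text
9.7 [0.50290339 0.10707255 0.20286487] [-2.83784483 -7.92263686 -3.29095823] [-1.15704684  0.74182139  0.29850708]
```

View pics/w3.png

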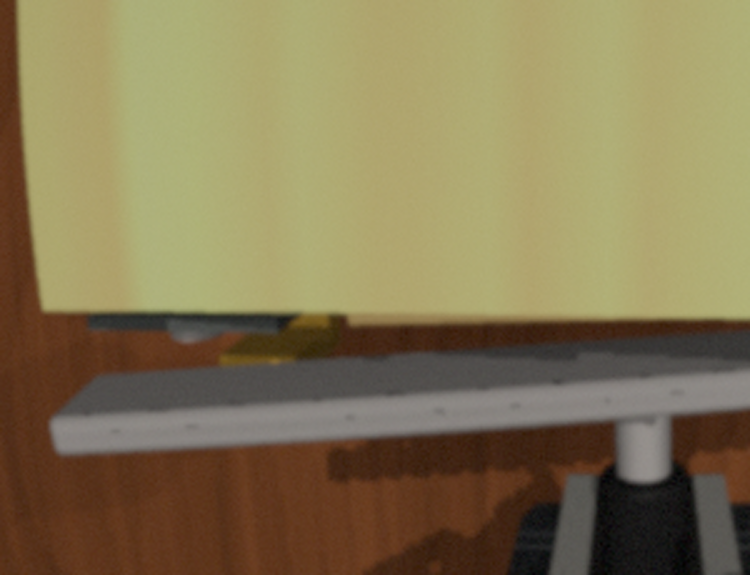

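The bar passes above the brass striker at crop (270,345). Contact is with the seal only, at about 7 N net. I'll press on slowly.

Emit:
{"op": "servo_tool", "data": {
  "series": [
    [[0.02, -0.005, 0], [0, 0, 0.06]],
    [[0.02, -0.005, 0], [0, 0, 0.06]],
    [[0, 0, 0], [0, 0, 0]],
    [[0, 0, 0], [0, 0, 0]],
    [[0, 0, 0], [0, 0, 0]]
  ]
}}

```text
clock: 10.25
ee_pos: [0.5025, 0.1083, 0.2029]
ee_rot: [[-0.083, 0.997, 0.001], [0.997, 0.083, -0.005], [-0.005, 0.001, -1.0]]
contact_force: [-3.3, -9.9, -2.8]
width: 0.15
grip_force: 39.7
```

Emit:
{"op": "servo_tool", "data": {
  "series": [
    [[0.015, -0.004, 0], [0, 0, 0.04]],
    [[0.015, -0.003, 0], [0, 0, 0.04]],
    [[0, 0, 0], [0, 0, 0]],
    [[0, 0, 0], [0, 0, 0]],
    [[0, 0, 0], [0, 0, 0]]
  ]
}}

```text
clock: 10.75
ee_pos: [0.5021, 0.1092, 0.2029]
ee_rot: [[-0.075, 0.997, 0.001], [0.997, 0.075, -0.006], [-0.006, 0.001, -1.0]]
contact_force: [-4.0, -12.3, -2.7]
width: 0.151
grip_force: 39.9
```

Emit:
{"op": "servo_tool", "data": {
  "series": [
    [[0.02, -0.005, 0], [0, 0, 0.05]],
    [[0.015, -0.003, 0], [0, 0, 0.04]],
    [[0, 0, 0], [0, 0, 0]],
    [[0, 0, 0], [0, 0, 0]],
    [[0, 0, 0], [0, 0, 0]]
  ]
}}

```text
clock: 11.25
ee_pos: [0.5017, 0.1102, 0.203]
ee_rot: [[-0.066, 0.998, 0.001], [0.998, 0.066, -0.007], [-0.007, 0.001, -1.0]]
contact_force: [-2.9, -14.3, -3.1]
width: 0.147
grip_force: 40.1
```

Emit:
{"op": "servo_tool", "data": {
  "series": [
    [[0, 0, 0], [0, 0, 0]],
    [[0, 0, 0], [0, 0, 0]],
    [[0, 0, 0], [0, 0, 0]],
    [[0, 0, 0], [0, 0, 0]],
    [[0, 0, 0], [0, 0, 0]]
  ]
}}

```text
clock: 11.75
ee_pos: [0.5017, 0.1102, 0.203]
ee_rot: [[-0.066, 0.998, 0.001], [0.998, 0.066, -0.007], [-0.007, 0.001, -1.0]]
contact_force: [-2.8, -15.1, -3.1]
width: 0.146
grip_force: 40.1
```

Emit:
{"op": "servo_tool", "data": {
  "series": [
    [[0, -0.008, 0.025], [0, 0, 0]],
    [[0, -0.006, 0.025], [0, 0, 0]],
    [[0, -0.004, 0.025], [0, 0, 0]],
    [[0, 0, 0.025], [0, 0, 0]],
    [[0, 0, 0.02], [0, 0, 0]]
  ]
}}

```text
clock: 12.25
ee_pos: [0.5011, 0.1101, 0.1976]
ee_rot: [[-0.066, 0.998, 0.002], [0.998, 0.066, -0.007], [-0.008, 0.002, -1.0]]
contact_force: [-5.0, -14.9, 1.5]
width: 0.151
grip_force: 40.6
```

Emit:
{"op": "servo_tool", "data": {
  "series": [
    [[0, -0.003, 0.02], [0, 0, 0]],
    [[0, -0.003, 0.02], [0, 0, 0]],
    [[0, 0, 0.02], [0, 0, 0]],
    [[0, 0, 0], [0, 0, 0]],
    [[0, 0, 0], [0, 0, 0]]
  ]
}}

```text
clock: 12.75
ee_pos: [0.5007, 0.1101, 0.1945]
ee_rot: [[-0.066, 0.998, 0.002], [0.998, 0.066, -0.007], [-0.008, 0.002, -1.0]]
contact_force: [-3.8, -15.1, 1.5]
width: 0.147
grip_force: 40.7
```

Emit:
{"op": "servo_tool", "data": {
  "series": [
    [[0, -0.002, 0.02], [0, 0, 0]],
    [[0, -0.002, 0.02], [0, 0, 0]],
    [[0, 0, 0], [0, 0, 0]],
    [[0, 0, 0], [0, 0, 0]],
    [[0, 0, 0], [0, 0, 0]]
  ]
}}

```text
clock: 13.25
ee_pos: [0.5006, 0.1101, 0.1926]
ee_rot: [[-0.066, 0.998, 0.003], [0.998, 0.066, -0.007], [-0.008, 0.002, -1.0]]
contact_force: [-3.8, -14.6, 1.1]
width: 0.145
grip_force: 40.8
```

Emit:
{"op": "servo_tool", "data": {
  "series": [
    [[0, -0.001, 0.02], [0, 0, 0]],
    [[0, -0.001, 0.02], [0, 0, 0]],
    [[0, 0, 0], [0, 0, 0]],
    [[0, 0, 0], [0, 0, 0]],
    [[0, 0, 0], [0, 0, 0]]
  ]
}}

```text
clock: 13.75
ee_pos: [0.5006, 0.11, 0.1909]
ee_rot: [[-0.066, 0.998, 0.003], [0.998, 0.066, -0.007], [-0.008, 0.002, -1.0]]
contact_force: [-5.6, -14.1, 2.0]
width: 0.149
grip_force: 40.9
```

Emit:
{"op": "servo_tool", "data": {
  "series": [
    [[0, 0, 0.02], [0, 0, 0]],
    [[0, 0, 0.02], [0, 0, 0]],
    [[0, 0, 0], [0, 0, 0]],
    [[0, 0, 0], [0, 0, 0]],
    [[0, 0, 0], [0, 0, 0]]
  ]
}}

```text
clock: 14.25
ee_pos: [0.5005, 0.1101, 0.1885]
ee_rot: [[-0.066, 0.998, 0.002], [0.998, 0.066, -0.007], [-0.007, 0.002, -1.0]]
contact_force: [-4.4, -15.0, -0.2]
width: 0.149
grip_force: 41.0
```

Emit:
{"op": "servo_tool", "data": {
  "series": [
    [[0, 0, 0.02], [0, 0, 0]],
    [[0, 0, 0.02], [0, 0, 0]],
    [[0, 0, 0.01], [0, 0, 0]],
    [[0, 0, 0], [0, 0, 0]],
    [[0, 0, 0], [0, 0, 0]]
  ]
}}

```text
clock: 14.75
ee_pos: [0.5004, 0.1101, 0.1862]
ee_rot: [[-0.066, 0.998, 0.002], [0.998, 0.066, -0.007], [-0.007, 0.002, -1.0]]
contact_force: [-5.2, -14.3, 2.1]
width: 0.146
grip_force: 41.4
```

Run:
```python
from h import *
import cv2
o=manip.get_obs();print(o['clock'],o['ee_pos'],o['contact_force'],o['ft_torque'])
w=manip.capture('wrist')[100:330,60:360,::-1]
cv2.imwrite('pics/w4.png',cv2.resize(w,None,fx=2.5,fy=2.5,interpolation=cv2.INTER_CUBIC))
```

```text
14.75 [0.50041717 0.11010018 0.18617716] [ -5.21739218 -14.26271253   2.08136705] [-2.36526618  0.73005669  0.34156466]
```

View pics/w4.png

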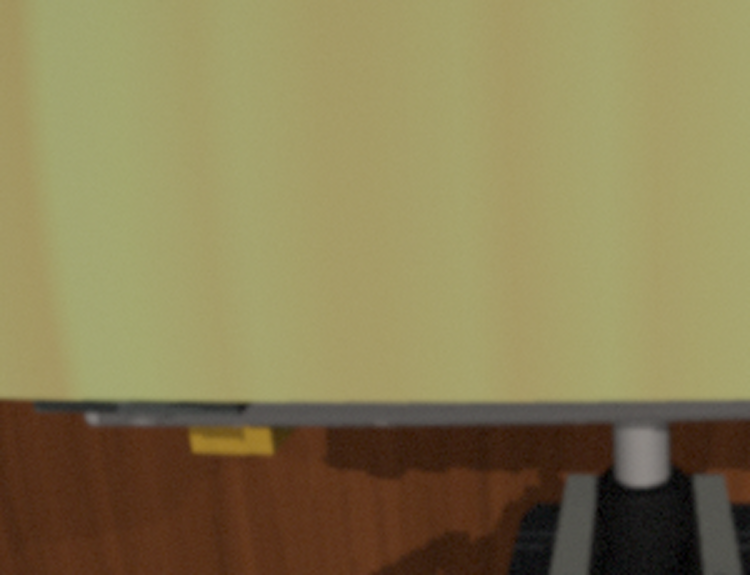

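The bar sits behind the brass lip, which shows in front of it at crop (230,440). I'll ease out until the lip takes the load, then release.

Emit:
{"op": "servo_tool", "data": {
  "series": [
    [[-0.01, 0, 0], [0, 0, -0.03]],
    [[-0.01, 0.002, 0], [0, 0, -0.03]],
    [[-0.01, 0.002, 0], [0, 0, -0.03]],
    [[-0.01, 0, 0], [0, 0, 0]],
    [[0, 0, 0], [0, 0, 0]]
  ]
}}

```text
clock: 15.3
ee_pos: [0.5008, 0.1091, 0.1862]
ee_rot: [[-0.075, 0.997, 0.002], [0.997, 0.075, -0.005], [-0.005, 0.002, -1.0]]
contact_force: [-4.5, -10.8, 1.8]
width: 0.148
grip_force: 41.2
```

Emit:
{"op": "servo_tool", "data": {
  "series": [
    [[-0.01, 0, 0], [0, 0, -0.03]],
    [[-0.01, 0.002, 0], [0, 0, -0.03]],
    [[-0.01, 0.002, 0], [0, 0, -0.03]],
    [[-0.01, 0, 0], [0, 0, 0]],
    [[0, 0, 0], [0, 0, 0]]
  ]
}}

```text
clock: 15.8
ee_pos: [0.5008, 0.1088, 0.1862]
ee_rot: [[-0.082, 0.997, 0.002], [0.997, 0.082, -0.002], [-0.002, 0.002, -1.0]]
contact_force: [-4.4, -5.5, 1.6]
width: 0.146
grip_force: 40.8
```

Emit:
{"op": "servo_tool", "data": {
  "series": [
    [[-0.01, 0, 0], [0, 0, 0]],
    [[-0.01, 0, 0], [0, 0, 0]],
    [[-0.01, 0, 0], [0, 0, 0]],
    [[0, 0, 0], [0, 0, 0]],
    [[0, 0, 0], [0, 0, 0]]
  ]
}}

```text
clock: 16.3
ee_pos: [0.5008, 0.1087, 0.1861]
ee_rot: [[-0.081, 0.997, 0.002], [0.997, 0.081, 0.001], [0.001, 0.002, -1.0]]
contact_force: [-5.1, 0.1, 5.6]
width: 0.148
grip_force: 41.1
```

Emit:
{"op": "servo_tool", "data": {
  "series": [
    [[0, 0, 0], [0, 0, 0]],
    [[0, 0, 0], [0, 0, 0]],
    [[0, 0, 0], [0, 0, 0]],
    [[0, 0, 0], [0, 0, 0]],
    [[0, 0, 0], [0, 0, 0]]
  ],
  "hand": 0.45
}}

```text
clock: 16.8
ee_pos: [0.5006, 0.1082, 0.1853]
ee_rot: [[-0.081, 0.997, 0.001], [0.997, 0.081, 0.0], [-0.0, 0.001, -1.0]]
contact_force: [0.1, -0.1, -0.0]
width: 0.45
grip_force: 0.0
```

Emit:
{"op": "servo_tool", "data": {
  "series": [
    [[0, 0, 0], [0, 0, 0]],
    [[0, 0, 0], [0, 0, 0]],
    [[0, 0, 0], [0, 0, 0]],
    [[0, 0, 0], [0, 0, 0]],
    [[0, 0, 0], [0, 0, 0]]
  ]
}}

```text
clock: 17.3
ee_pos: [0.5002, 0.1082, 0.1853]
ee_rot: [[-0.081, 0.997, 0.0], [0.997, 0.081, 0.0], [-0.0, 0.0, -1.0]]
contact_force: [-0.1, -0.1, -0.1]
width: 0.452
grip_force: 0.0
```

Released with no force on the tool. Retreating straight up, then checking.

Emit:
{"op": "servo_tool", "data": {
  "series": [
    [[0, 0, -0.1], [0, 0, 0]],
    [[0, 0, -0.3], [0, 0, 0]],
    [[0, 0, -0.4], [0, 0, 0]],
    [[0, 0, -0.5], [0, 0, 0]],
    [[-0.2, 0, -0.5], [0, 0, 0]]
  ]
}}

```text
clock: 17.8
ee_pos: [0.5006, 0.0989, 0.2764]
ee_rot: [[-0.083, 0.997, -0.001], [0.997, 0.083, 0.0], [0.0, -0.0, -1.0]]
contact_force: [-0.4, -0.1, -0.8]
width: 0.449
grip_force: 0.0
```

Emit:
{"op": "servo_tool", "data": {
  "series": [
    [[-0.4, 0, 0], [0, 0, 0]],
    [[-0.4, 0, 0], [0, 0, 0]],
    [[-0.2, 0, 0], [0, 0, 0]],
    [[0, 0, 0], [0, 0, 0]],
    [[0, 0, 0], [0, 0, 0]]
  ]
}}

```text
clock: 18.3
ee_pos: [0.5048, 0.0487, 0.2752]
ee_rot: [[-0.081, 0.997, -0.001], [0.997, 0.081, 0.001], [0.001, -0.001, -1.0]]
contact_force: [-0.5, 0.5, -0.3]
width: 0.448
grip_force: 0.0
```

Run:
```python
from h import *
import cv2
o=manip.get_obs();print(o['clock'],o['ee_pos'],o['contact_force'])
w=manip.capture('wrist')[:,:,::-1]
cv2.imwrite('pics/w5.png',w)
```

```text
18.3 [0.50482545 0.04870703 0.27519684] [-0.54089339  0.46474021 -0.27415177]
```

View pics/w5.png

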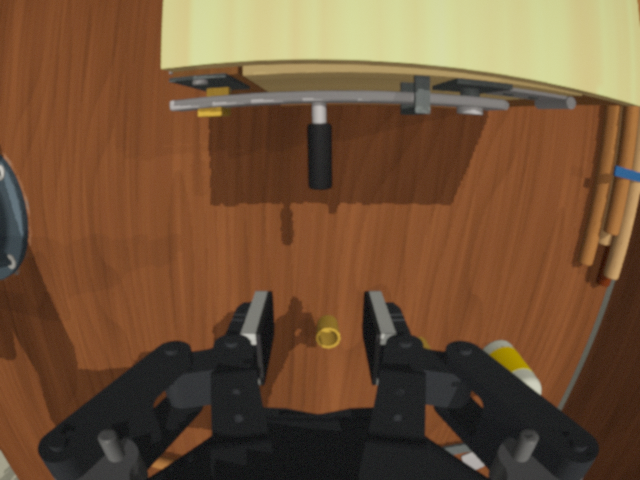

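The bar lies level behind the brass lip at (210,105), the door stays shut, and the gripper is clear.

```bash
python3 -c "
from cell import manip
print(manip.job_done())"
```

```text
the job is handed in; nothing more can be done
None
```

I handed the job in at about 18 s. In the last picture, the door is shut, the latch bar lies behind the striker's lip and the arm is clear. The hand-in gave no pass/fail result.

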